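# Free the jammed slide tray of a bench slide reader with its release pin

### The arm

A 6-joint arm with a two-finger parallel gripper is mounted at the origin on the work surface. World frame = base frame: x ahead of the robot, y to its left, z up, the work surface at z = 0. Lengths are in m, angles in rad, forces in N, time in s.
With the tool pointing down it reaches from about 0.3 to 1 m from the base axis. Payload 5.1 kg.
Tool frame: the origin (TCP) lies between the finger pads; the fingertips stand 25 mm ahead of it and the grasp point (between the pads) lies 6 mm ahead of it; z points along the fingers, x is the direction in which the jaws open and shut, and the axes are right-handed (so a half turn about z gives the same grasp; the last joint's range is limited). The gripper opens to 95 mm and grips with 3 to 60 N. Pads are 20 mm wide; open, the fingers measure 119 mm over their backs; the gripper's body (75 mm by 180 mm) begins 59 mm behind the grasp point.
Start: joints at [-1.231, 0.124, 1.65, -0, 1.367, -0.083], TCP at [0.267, -0.593, 0.24] pointing down, gripper open.
Joint ranges: [-2.61, 2.61], [-1.02, 2.33], [0.03, 2.71], [-1.35, 4.49], [0.32, 2.68], [-2.91, 2.91]. Speed limits (rad/s): [2.57, 2.57, 3.14, 3.14, 3.14, 3.14].

### API

Orientations are given as a 3x3 rotation matrix whose columns are the frame's x, y, z axes.
In Python, from station import arm gives the robot as it stands. The module is installed in compiled form; this text tells all that it offers.
- The arm moves only by the tool servo_tool, never from a script. Its argument "targets" is text: rows parted by semicolons, each of 7 numbers parted by spaces: the gripper's target within -1 to 1 (shut at 1, half-way at 0, fully open at -1), then the shift along the world's x, y, z in m, then the turn, a rotation vector about the world's x, y, z in rad. A call has 1 to 20 rows; each row is the pose to reach, as a shift and turn from the pose commanded when the call began; what a row does not reach only later rows make up. A row lasts 1/10 s, in which the tool goes at most 50 mm and 8.59 degrees, less where a joint would pass 70% of its speed; a pose out of reach is approached as far as the arm can. A call with a gripper value outside its range is refused whole. The fingers move at their own pace and stop on an object; the grip force is fixed at half the most. Time passes only in rows, so rows that repeat a pose let the fingers close. It gives the time, the measured TCP pose, the force and the opening at its end, in the units of the state.
- arm.get_state(): the state, without advancing time (a new reading comes with each control period).
- arm.snapshot(name): name is "scene" or "top"; returns the picture (400x640x3 uint8, red, green, blue); there is no depth.
- arm.calibration(name): a dict with "K" (3x3 intrinsics, pixels), "rvec" (rotation vector, rad) and "tvec" (3), from world to camera coordinates, as OpenCV has them. Camera axes: x right, y down, z forward; pixel columns grow to the right and rows downward; lengths in m; the calibration is good to about 2 mm. A picture is of the moment at which its call begins. calibration takes no time and is no camera call.
- arm.close_job(): hands the job in, once; it reports no verdict.
Trained networks look in the newest picture that a camera, given by its name, has taken for a name from the list of things; names that differ only in an ending like _2 or _b are one class to them, and where a whole thing is asked for, a point or a joint stands for the part that bears it (a point fixed in the world has none). Each returns a list of dicts, best first, with "score" (0 to 1); they miss things now and then, are a little off and sometimes report something else, mostly with a low value. They report only what shows in the picture. A call takes as long as a camera call.
- arm.look_for(camera, target): "rect" ([left, top, width, height] in pixels, round what is visible of it).
- arm.cut_out(camera, target): "pixels" (400x640 bool, what is visible of it) and "rect" ([left, top, width, height] in pixels, round what is visible of it).
- arm.tip_of(camera, target): "centre" ([column, row] in pixels: a listed point, or the origin of a listed thing).
The state is a dict: "time": time; "joints": joint angles; "joint_velocities": joint speeds; "joint_efforts": joint torques, N m; "tcp_pos": TCP position; "eef_rot": TCP orientation; "force": force on the tool from outside, world axes, zero at the start; "moment": the same for the moment, N m; "grip_width": finger opening in m.
Only numpy, scipy, OpenCV 4.12 (cv2) and the standard library are available. Lean on these libraries where they do the work, as an engineer would, in place of code of your own. Each camera call takes 0.05 s, during which the arm holds its last target.

### The job

The slide reader has lost power with its tray locked shut. Take the square-headed release pin from the tool stand, push it gently down the small hole in the top of the reader just until the hidden latch lets go and the tray springs out a little, then draw the tray fully out by its tab and put the pin back fully down in the empty socket of the stand. Do not lean hard on the reader or the latch with the pin, and leave the other things on the bench where they are.

Things in the scene. Friction and masses are not known exactly. Their poses are not given: they have to be found in the camera images.
- reader: Slide reader, fixed: off-white box 240 deep (x) x 200 wide (y) x 100 high. Origin: middle of its front face's lower edge; x runs from the front into the box, z up; the tray is in the front face, which looks roughly towards the robot. More than 25 N between the pin and the reader (top, hole or latch) counts as leaning hard.
- hole (a point): Centre of the mouth of the access hole in the reader's top face, 100 above the bench, 90 behind the front face, 45 to +y of the middle. Vertical, round, 9 diameter, 1 chamfer, plate 6 thick; axes as reader. The latch's flat pad (26 x 36) lies hidden under it, 25 to 50 below the mouth: it differs on every start and is not measured, so find it by feel.
- tray (a joint): Tray travel towards the front (-x of the reader), in m: 0 latched, springs to about 0.02 when the latch lets go, 0.060 fully out (stop); beyond 0.02 it slides with about 1 N and stays where left. The latch pad resists with 5 N at first touch, 8.4 N when it lets go 6 mm lower, 10.8 N at 10 mm, where it stops hard. It springs back up behind the pin; the tray stays sprung out.
- tab (a point): Centre of the tray's grip tab: dark grey block sticking out of the middle of the tray's front panel, 30 long (reader's x), 12 wide (y), 18 high, centre 58 above the bench; moves with the tray. Shut, its centre is 19 in front of the reader's front face; its inner end meets the panel. Axes as reader.
- pin_head (a point): Centre of the square head of the release pin, a loose plain steel tool, about 70 g: head 16 x 16 x 40 high, below it a straight rod 6 in diameter, 75 long, round-ended. Standing in the stand the head's centre is 105 above the bench; z points from rod to head, x and y are square to the head's sides.
- pin_tip (a point): The lower end of the release pin's rod, on its axis, 95 below the centre of the head. Same axes.
- stand: Tool stand, fixed to the bench: grey bench-shaped block 60 (x) x 150 (y) x 85 high, with two vertical sockets through its 12 mm top plate. Origin: centre of its underside.
- socket_a (a point): Mouth of one socket on the stand's top face (85 above the bench), 37.5 from the stand's middle towards its +y. Round, 10 diameter with a 1.5 chamfer, open below. Either socket may hold the pin at the start; the probe stands in the other. Fully down, the shoulder under the pin's head rests on the stand's top.
- socket_b (a point): Mouth of the other socket, 37.5 from the stand's middle towards its -y, otherwise alike.
- probe: Bystander: slim probe with a round 10 diameter handle and ball end, standing in the stand's other socket, its top 120 above the bench. Origin 10 above the bench on its axis.
- rack: Bystander: white tube rack with green-capped tubes, 70 x 150 x 76 high. Origin: centre of its underside.
- jar: Bystander: pink jar, 72 diameter, 55 high. Origin: centre of its underside.
- dish: Bystander: clear shallow dish, 90 diameter, 16 high. Origin: centre of its underside.
- marker: Bystander: marker pen lying down, 130 long, 15 thick. Origin: under its middle.
- tweezers: Bystander: steel tweezers lying down, 120 long, 6 high. Origin: under their middle.

How it is judged:
On the way, in this order (a step that is already met when the one before it is completed fails the run):
1. the pin, inside the hole, has tripped the latch and the tray has sprung out (value of joint tray above 0.008 m and z of pin_tip in the frame of hole below -0.022 m and horizontal distance between pin_tip and hole below 0.008 m), for 0.02 s.
2. the tray is drawn fully out (value of joint tray above 0.054 m), for 0.1 s.
At the end, for the whole second after the job is handed in: The tray is out by more than 54 mm of its 60 mm; the release pin stands at rest in a socket of the stand, upright within 0.12 rad, its rod's end within 8 mm of the socket's axis and its head seated on the stand (head centre less than 25 mm above the socket's mouth, 20 when fully down) (value of joint tray above 0.054 m and ((horizontal distance between pin_tip and socket_a below 0.008 m and z of pin_head in the frame of socket_a below 0.025 m) or (horizontal distance between pin_tip and socket_b below 0.008 m and z of pin_head in the frame of socket_b below 0.025 m)) and angle between pin_head's own z axis and vertical below 0.12 rad and linear speed of pin below 0.02 m/s); the robot touches nothing.
It fails at once if the pin leans on the reader or its latch with more than 25 N (contact force between pin and reader above 25 N).
It fails at once if another thing on the bench is moved by more than 30 mm (distance of any of rack, jar, dish, marker, tweezers, probe from where it was at the start of the episode above 0.03 m).
It also fails if it takes over 72 s, if anything falls off the work surface, if the arm or the gripper's body presses on something with over 40 N, if the wrist force passes 120 N, or if a joint passes its speed limit or range.

## Working session

There is one attempt and no reset: what is moved stays moved. The work goes in short steps, Python scripts to look and compute and a tool call to move; the robot and the scene stay as the last step left them, time stands still between calls to the robot, and variables do not carry over. Pictures are saved under pics/ and viewed, and the job is handed in when it is done.

Besides the shell and the picture viewer there is one more tool, called after ">>>" as name(argument=value, ...), one argument or row to a line, values as JSON. servo_tool: Moves the arm, as the interface text tells. Its arguments: {"type":"object","properties":{"targets":{"type":"string"}},"required":["targets"]}

```bash
mkdir -p pics; cat > h.py <<'E'
import numpy as np, cv2
from station import arm
def cal(n):
    c=arm.calibration(n); return np.array(c['K'],float),np.array(c['rvec'],float).reshape(3),np.array(c['tvec'],float).reshape(3)
def ray(n,px):
    K,r,t=cal(n); R=cv2.Rodrigues(r)[0]
    d=R.T@np.linalg.inv(K)@np.array([px[0],px[1],1.]); return -R.T@t,d
def onz(n,px,z):
    o,d=ray(n,px); return o+d*(z-o[2])/d[2]
def proj(n,P):
    K,r,t=cal(n); return cv2.projectPoints(np.array(P,float).reshape(-1,3),r,t,K,None)[0].reshape(-1,2)
def tri(a,pa,b,pb):
    o1,d1=ray(a,pa);o2,d2=ray(b,pb)
    d1/=np.linalg.norm(d1);d2/=np.linalg.norm(d2)
    s=np.linalg.lstsq(np.c_[d1,-d2],o2-o1,rcond=None)[0]
    p,q=o1+s[0]*d1,o2+s[1]*d2
    return (p+q)/2,np.linalg.norm(p-q)
def snap(n,f):
    im=arm.snapshot(n); cv2.imwrite('pics/'+f,im[:,:,::-1]); return im
E
python3 - <<'E'
from h import *
np.set_printoptions(precision=4,suppress=True)
for n in('scene','top'):
    snap(n,n+'0.png'); print(n,cal(n)[0].ravel(),ray(n,(320,200)))
    for t in('pin_head','pin_tip','hole','tab','socket_a','socket_b','reader','stand','probe'):
        print(t,[(np.round(r['centre'],1),round(r['score'],2)) for r in arm.tip_of(n,t)[:3]])
E
```

```text
scene [444.7442   0.     317.6705   0.     444.7442 195.6623   0.       0.
   1.    ] (array([ 1.0836, -0.376 ,  0.8599]), array([-0.5144,  0.3729, -0.7723]))
pin_head [(array([419.2, 123.9]), 0.57)]
pin_tip [(array([324.9, 173.4]), 0.32)]
hole [(array([345.3, 202.9]), 0.67), (array([388.4, 140.9]), 0.6)]
tab [(array([293.8, 201.4]), 0.61)]
socket_a [(array([416. , 130.9]), 0.67), (array([392.4, 141.4]), 0.67), (array([323.5, 174.2]), 0.49)]
socket_b [(array([416. , 130.9]), 0.67), (array([392.4, 141.4]), 0.67), (array([323.5, 174.2]), 0.49)]
reader [(array([298.8, 221.7]), 0.92), (array([390.9, 146.3]), 0.33)]
stand [(array([400.7, 160. ]), 0.67)]
probe [(array([344.1, 204.5]), 0.26)]
top [409.2519   0.     316.0249   0.     409.2519 196.046    0.       0.
   1.    ] (array([ 0.5   , -0.0216,  1.2652]), array([ 0.049 ,  0.0106, -0.9988]))
pin_head [(array([200.9, 215.7]), 0.53)]
pin_tip []
hole [(array([306. , 177.2]), 0.62), (array([411.3, 232.4]), 0.56)]
tab [(array([332.5, 216.7]), 0.49)]
socket_a [(array([225.4, 220.8]), 0.83), (array([199.8, 217.8]), 0.76), (array([199.8, 150. ]), 0.29)]
socket_b [(array([225.4, 220.8]), 0.83), (array([199.8, 217.8]), 0.76), (array([199.8, 150. ]), 0.29)]
reader [(array([329.8, 208.1]), 0.9), (array([234.7, 218.2]), 0.52)]
stand [(array([223.5, 216.1]), 0.95), (array([231.3, 221.2]), 0.51)]
probe [(array([286.6, 241.2]), 0.6), (array([234.8, 216.3]), 0.43)]
```

View pics/scene0.png

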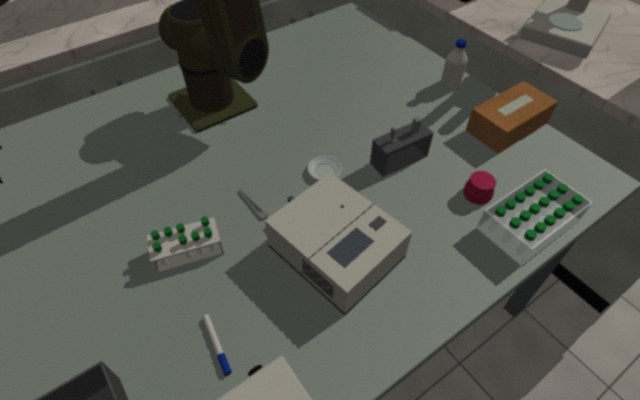

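View pics/top0.png

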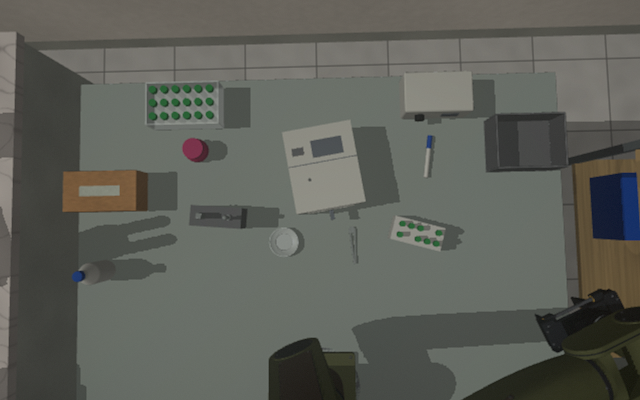

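```bash
python3 - <<'E'
import cv2
a=cv2.imread('pics/top0.png');b=cv2.imread('pics/scene0.png')
cv2.imwrite('pics/t0z.png',cv2.resize(a[120:260,170:370],None,fx=4,fy=4,interpolation=cv2.INTER_CUBIC))
cv2.imwrite('pics/s0z.png',cv2.resize(b[90:240,260:460],None,fx=4,fy=4,interpolation=cv2.INTER_CUBIC))
E
```

```text
(no output)
```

View pics/t0z.png

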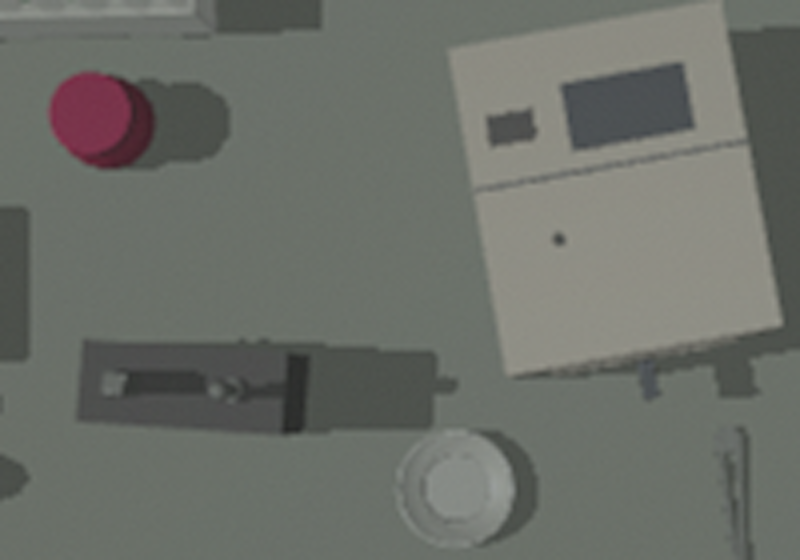

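View pics/s0z.png

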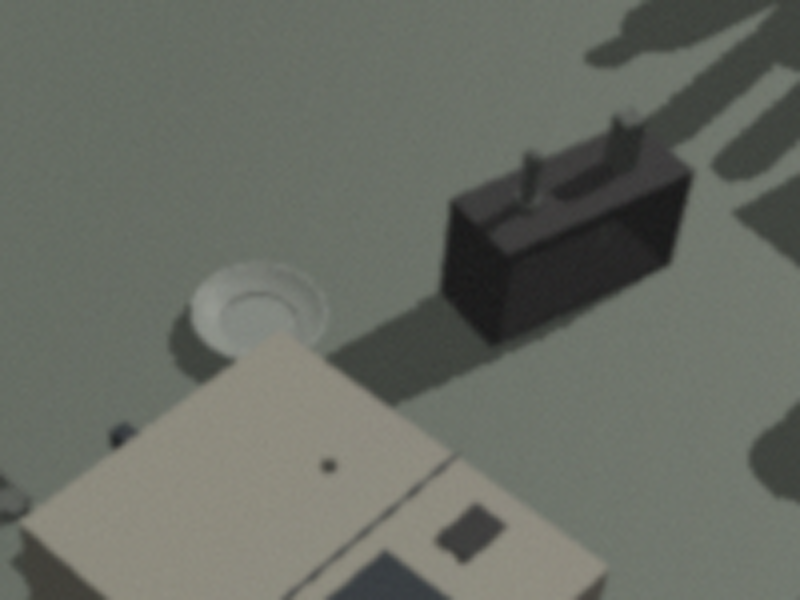

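```bash
cat >> h.py <<'E'
def dark(im,c,r):
    g=im.astype(float).sum(2); x,y=int(round(c[0])),int(round(c[1])); p=g[y-r:y+r+1,x-r:x+r+1]
    b=np.median(np.r_[p[0],p[-1],p[:,0],p[:,-1]]); w=np.clip(b-p-15,0,None)
    Y,X=np.mgrid[y-r:y+r+1,x-r:x+r+1]; return np.array([(w*X).sum(),(w*Y).sum()])/w.sum()
E
python3 - <<'E'
from h import *
np.set_printoptions(precision=4,suppress=True)
a=cv2.imread('pics/top0.png');b=cv2.imread('pics/scene0.png')
h1=dark(a,(309.4,179.4),4);h2=dark(b,(341.9,206.1),4)
print(h1,h2,onz('top',h1,.1),onz('scene',h2,.1),tri('top',h1,'scene',h2))
# reader mask
m=arm.cut_out('top','reader')[0]['pixels'];
c=lambda x,y:((170+(x-1.5)/4),(120+(y-1.5)/4))
C=[onz('top',c(*p),.1) for p in((510,375),(783,325),(723,0),(449,48))]
print(np.array(C)); 
d=(C[0]+C[1])/2-(C[2]+C[3])/2; print('axis x yaw',np.arctan2(-d[1],-d[0]), np.arctan2(*(C[0]-C[1])[[1,0]])-np.pi/2,np.arctan2(*(C[3]-C[2])[[1,0]])-np.pi/2)
ph1=c(114,383); ph2=(260+(628-1.5)/4,90+(118-1.5)/4)
print('pin top',onz('top',ph1,.125),onz('scene',ph2,.125))
S=[onz('top',c(*p),.085) for p in((83,340),(78,418),(288,430),(290,350))]
print('stand',np.array(S),np.mean(S,0))
for n in('top','scene'):
  for t in ('pin_head','tab'):
    r=arm.cut_out(n,t)
    for q in r[:2]:
      ys,xs=np.nonzero(q['pixels']); print(n,t,q['score'],q['rect'],xs.mean(),ys.mean())
E
```

```text
[309.3076 179.3816] [341.7183 206.0347] [0.6168 0.0202 0.1   ] [0.6191 0.0195 0.1   ] (array([0.6173, 0.0206, 0.0973]), np.float64(0.0006609701888933927))
[[ 0.5204  0.0567  0.1   ]
 [ 0.5521 -0.1382  0.1   ]
 [ 0.7871 -0.1012  0.1   ]
 [ 0.7568  0.0969  0.1   ]]
axis x yaw 0.16223074308674498 0.1615034669210469 0.15155195668630994
pin top [0.5197 0.3327 0.125 ] [0.5217 0.3309 0.125 ]
stand [[0.552  0.3677 0.085 ]
 [0.4956 0.3714 0.085 ]
 [0.4841 0.2188 0.085 ]
 [0.5418 0.2168 0.085 ]] [0.5184 0.2937 0.085 ]
top pin_head 0.42 [196.5, 215.6, 10.4, 4.2] 200.14634146341464 215.65853658536585
scene pin_head 0.64 [412.4, 115.9, 10.1, 19.9] 415.72072072072075 124.48648648648648
```

```bash
python3 - <<'E'
import cv2,numpy as np
from h import arm
s=arm.get_state();print(s['time'],np.round(s['tcp_pos'],4),np.round(s['eef_rot'],3),s['force'])
a=cv2.imread('pics/top0.png');b=cv2.imread('pics/scene0.png')
f=lambda i:cv2.convertScaleAbs(cv2.resize(i,None,fx=13,fy=13,interpolation=cv2.INTER_NEAREST),alpha=2)
cv2.imwrite('pics/z.png',np.hstack([f(a[202:232,188:218]),f(b[110:140,400:430])]))
E
```

```text
1.25 [ 0.2666 -0.5928  0.2397] [[ 0.41  -0.912 -0.   ]
 [-0.912 -0.41  -0.   ]
 [ 0.     0.    -1.   ]] [-0.0330267  -0.36994839  0.94152129]
```

View pics/z.png

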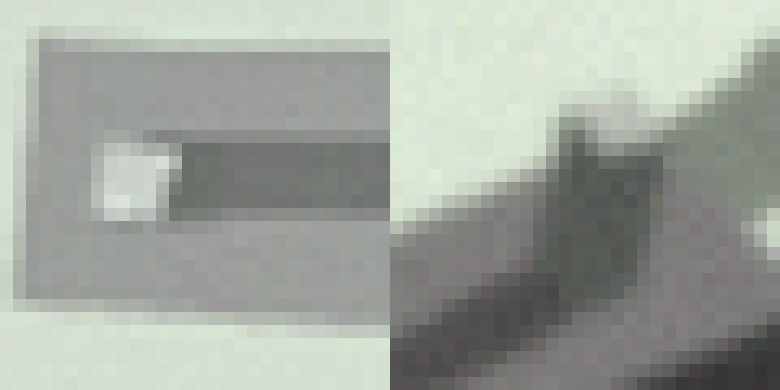

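>>> servo_tool(
  targets="-1 0.1 0.25 0 0 0 0.5; -1 0.1 0.25 0 0 0 0.5; -1 0.1 0.25 0 0 0 0.5; -1 0.1 0.25 0 0 0 0.5; -1 0.254 0.925 0 0 0 1.03; -1 0.254 0.925 0 0 0 1.03; -1 0.254 0.925 0 0 0 1.03; -1 0.254 0.925 0 0 0 1.03; -1 0.254 0.925 0 0 0 1.03; -1 0.254 0.925 0 0 0 1.03; -1 0.254 0.925 0 0 0 1.03; -1 0.254 0.925 0 0 0 1.03; -1 0.254 0.925 0 0 0 1.03; -1 0.254 0.925 0 0 0 1.03; -1 0.254 0.925 0 0 0 1.03; -1 0.254 0.925 0 0 0 1.03; -1 0.254 0.925 0 0 0 1.03; -1 0.254 0.925 0 0 0 1.03; -1 0.254 0.925 0 0 0 1.03; -1 0.254 0.925 0 0 0 1.03",
)

```text
time: 3.25
tcp_pos: [0.5208, 0.3363, 0.2392]
eef_rot: [[0.994, -0.114, -0.0], [-0.114, -0.994, 0.001], [-0.0, -0.001, -1.0]]
force: [-0.8, -0.4, 0.3]
grip_width: 0.0951
```

>>> servo_tool(
  targets="-1 0 0 -0.05 0 0 0; -1 0 0 -0.1 0 0 0; -1 0 0 -0.124 0 0 0; -1 0 0 -0.124 0 0 0; -1 0 0 -0.124 0 0 0",
)

```text
time: 3.75
tcp_pos: [0.521, 0.3318, 0.1163]
eef_rot: [[0.993, -0.118, 0.0], [-0.118, -0.993, -0.0], [0.0, -0.0, -1.0]]
force: [-0.1, 0.2, 1.1]
grip_width: 0.0952
```

```bash
python3 - <<'E'
from h import *
a=snap('top','t1.png');b=snap('scene','s1.png');s=arm.get_state();print(s['tcp_pos'],s['force'])
f=lambda i:cv2.resize(i[:,:,::-1],None,fx=5,fy=5,interpolation=cv2.INTER_CUBIC)
cv2.imwrite('pics/z1.png',np.hstack([f(a[180:250,160:240]),f(b[90:160,380:460])]))
E
```

```text
[0.52235903 0.33271252 0.11873881] [0.3222735  0.01794619 1.01875936]
```

View pics/z1.png

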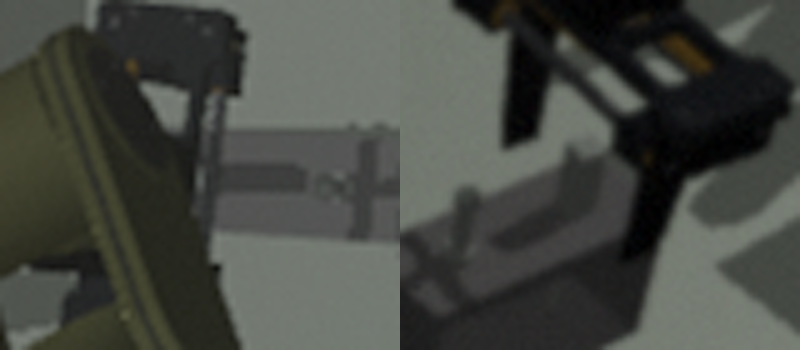

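>>> servo_tool(
  targets="0 0 0 0 0 0 0; 0.5 0 0 0 0 0 0; 0.65 0 0 0 0 0 0; 1 0 0 0 0 0 0; 1 0 0 0 0 0 0; 1 0 0 0 0 0 0; 1 0 0 0 0 0 0; 1 0 0 0 0 0 0",
)

```text
time: 4.65
tcp_pos: [0.5206, 0.3322, 0.1156]
eef_rot: [[0.993, -0.118, -0.0], [-0.118, -0.993, -0.0], [-0.0, 0.0, -1.0]]
force: [-1.3, -0.1, -0.0]
grip_width: 0.0364
```

```bash
python3 - <<'E'
from h import *
for _ in range(5):
  s=arm.get_state();print(s['time'],s['tcp_pos'],s['force'],s['grip_width']); 
  if _<4: arm.snapshot('top')
E
```

```text
4.65 [0.520628   0.3322406  0.11558345] [-1.26499211 -0.12552494 -0.00883757] 0.03637056958151235
4.7 [0.5206446  0.33220767 0.11557619] [-0.2205471   0.21400263  0.70581747] 0.03263033651413673
4.75 [0.52064574 0.3322253  0.11560801] [-0.32630253  0.60850532 -0.83514516] 0.028121175731860504
4.8 [0.52063526 0.33223112 0.1155872 ] [ 0.57520718 -0.59097314  0.26301892] 0.02479440077222564
4.85 [0.52065991 0.33223892 0.11561994] [-0.05923075  0.76617178 -0.25292214] 0.02043569164730244
```

>>> servo_tool(
  targets="1 0 0 0 0 0 0; 1 0 0 0 0 0 0; 1 0 0 0 0 0 0; 1 0 0 0 0 0 0",
)

```text
time: 5.25
tcp_pos: [0.5207, 0.3322, 0.1156]
eef_rot: [[0.993, -0.118, -0.0], [-0.118, -0.993, -0.0], [-0.0, 0.0, -1.0]]
force: [-0.3, -0.1, -0.8]
grip_width: 0.0158
```

>>> servo_tool(
  targets="1 0 0 0.02 0 0 0; 1 0 0 0.05 0 0 0; 1 0 0 0.09 0 0 0; 1 0 0 0.14 0 0 0; 1 0 0 0.14 0 0 0; 1 0.02 -0.04 0.14 0 0 0; 1 0.03 -0.08 0.14 0 0 0; 1 0.045 -0.13 0.14 0 0 0; 1 0.06 -0.18 0.14 0 0 0; 1 0.075 -0.23 0.14 0 0 0; 1 0.09 -0.28 0.14 0 0 0; 1 0.0975 -0.313 0.14 0 0 0; 1 0.0975 -0.313 0.13 0 0 0; 1 0.0975 -0.313 0.12 0 0 0; 1 0.0975 -0.313 0.12 0 0 0; 1 0.0975 -0.313 0.12 0 0 0",
)

```text
time: 6.85
tcp_pos: [0.6175, 0.0206, 0.2347]
eef_rot: [[0.993, -0.116, -0.002], [-0.116, -0.993, 0.0], [-0.002, -0.0, -1.0]]
force: [0.3, 0.2, -0.7]
grip_width: 0.0163
```

```bash
python3 - <<'E'
from h import *
np.set_printoptions(precision=4,suppress=True)
a=snap('top','t2.png');b=snap('scene','s2.png');s=arm.get_state();print(s['time'],s['tcp_pos'],s['force'],s['grip_width'])
f=lambda i:cv2.resize(i[:,:,::-1],None,fx=5,fy=5,interpolation=cv2.INTER_CUBIC)
cv2.imwrite('pics/z2.png',np.hstack([f(a[145:225,270:350]),f(b[150:230,300:380])]))
for n in('top','scene'):
  for t in('pin_tip','hole','pin_head'):print(n,t,[(r['centre'],r['score']) for r in arm.tip_of(n,t)])
print(proj('scene',[[.618,.0195,.1]]))
E
```

```text
6.95 [0.6181 0.0205 0.2359] [-0.3941 -0.1433 -0.6492] 0.015991187286634786
top pin_tip []
top hole [([308.9, 181.1], 0.79), ([222.2, 215.6], 0.37)]
top pin_head []
scene pin_tip [([341.6, 198.1], 0.58)]
scene hole [([339.5, 207.0], 0.93)]
scene pin_head [([344.9, 166.7], 0.61)]
[[341.4225 205.7161]]
```

View pics/z2.png

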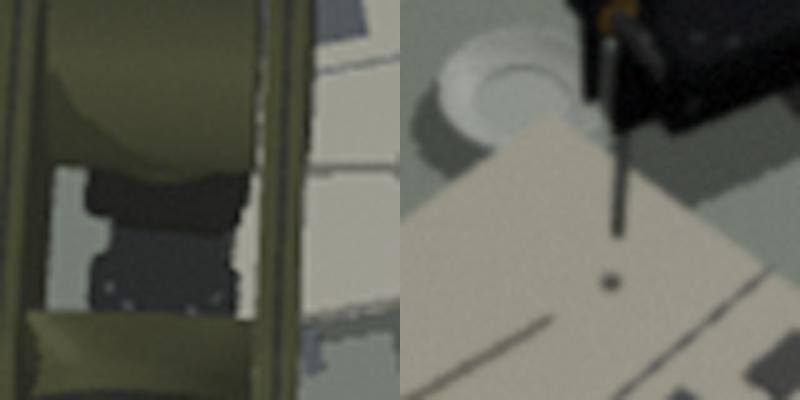

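```bash
python3 - <<'E'
from h import *
np.set_printoptions(precision=3,suppress=True)
b=cv2.imread('pics/s2.png')
print('hole now',dark(b,(341.7,206),3))
print('exp tip,head,shoulder',proj('scene',[[.6182,.0192,.130],[.6182,.0192,.225],[.6182,.0192,.205]]))
# rod axis per row
g=b.astype(float).sum(2)
for y in range(172,201):
    r=g[y,334:352]; bg=np.median(r); w=np.clip(np.r_[r[:3],r[-3:]].mean()-r-40,0,None)
    print(y,round((w*np.arange(334,352)).sum()/max(w.sum(),1),2),r.astype(int)[3:14])
for dx,dy in((.001,0),(0,.001)): print(proj('scene',[[.618+dx,.0195+dy,.1]])-proj('scene',[[.618,.0195,.1]]))
E
```

```text
hole now [341.729 206.035]
exp tip,head,shoulder [[341.928 197.057]
 [343.892 166.221]
 [343.452 173.13 ]]
172 346.69 [390 378 351 262 167  79  21  13   8   5  17]
173 346.54 [399 390 383 307 203  90  30   9  13   7  15]
174 346.12 [397 403 387 337 251 126  27  18  19  21  48]
175 345.73 [409 393 377 343 283 159  58  26  45  71 111]
176 345.59 [393 373 350 335 288 174  85  72  95 154 183]
177 346.07 [394 374 362 343 312 235 164 131 135 184 204]
178 346.21 [418 401 379 357 317 243 176 142 157 191 206]
179 346.15 [432 425 409 376 306 234 168 149 159 192 204]
180 346.48 [430 431 428 408 343 265 189 153 165 198 211]
181 346.66 [433 431 435 429 397 329 219 157 161 189 207]
182 346.79 [435 440 435 429 415 356 232 159 180 202 211]
183 346.9 [439 433 439 433 418 355 231 163 205 238 232]
184 347.2 [436 436 436 437 419 355 236 178 246 323 307]
185 346.83 [433 433 435 434 423 351 229 190 280 377 384]
186 345.65 [434 435 437 435 416 331 217 191 296 396 418]
187 344.03 [435 436 436 431 415 323 202 196 307 398 427]
188 343.48 [437 436 437 430 407 319 209 204 328 408 436]
189 343.42 [436 433 432 429 409 314 201 210 339 414 435]
190 343.36 [442 432 437 433 405 303 188 212 346 421 435]
191 343.26 [438 436 434 431 407 285 183 218 357 422 435]
192 343.26 [435 439 437 432 402 291 186 221 363 423 432]
193 343.23 [435 436 433 438 406 287 184 228 363 432 437]
194 343.17 [435 429 433 435 401 271 170 233 369 428 436]
195 343.13 [435 435 436 433 404 269 178 243 376 426 437]
196 343.08 [431 436 435 432 409 289 209 270 388 432 434]
197 343.11 [436 432 438 435 420 358 307 339 407 431 437]
198 0.0 [436 431 438 436 429 412 404 412 428 435 434]
199 0.0 [433 434 435 435 438 433 432 430 437 437 437]
200 0.0 [435 434 437 435 435 434 439 434 435 431 431]
[[0.279 0.29 ]]
[[ 0.363 -0.207]]
```

>>> servo_tool(
  targets="1 0 -0.0023 0 0 0 0; 1 0 -0.0023 -0.012 0 0 0; 1 0 -0.0023 -0.024 0 0 0; 1 0 -0.0023 -0.024 0 0 0; 1 0 -0.0023 -0.024 0 0 0",
)

```text
time: 7.75
tcp_pos: [0.6176, 0.0169, 0.2103]
eef_rot: [[0.993, -0.118, -0.002], [-0.118, -0.993, 0.0], [-0.002, 0.0, -1.0]]
force: [0.0, -0.3, -0.8]
grip_width: 0.016
```

```bash
python3 - <<'E'
from h import *
np.set_printoptions(precision=3,suppress=True)
b=snap('scene','s3.png');s=arm.get_state();print(s['time'],s['tcp_pos'],s['force'],s['grip_width'])
g=b.astype(float).sum(2)
for y in range(192,211):
    r=g[y,330:354]; w=np.clip(np.r_[r[:3],r[-3:]].mean()-r-40,0,None)
    print(y,round((w*np.arange(330,354)).sum()/max(w.sum(),1),2),r.astype(int)[5:19])
f=lambda i:cv2.resize(i[:,:,::-1],None,fx=10,fy=10,interpolation=cv2.INTER_CUBIC)
cv2.imwrite('pics/z3.png',f(b[180:230,310:370]))
print(proj('scene',[[.6190,.0195,.1],[.6190,.0195,.106]]))
E
```

```text
7.8 [0.618 0.017 0.211] [ 0.059 -0.388  0.129] 0.015973188741621527
192 341.76 [439 443 443 437 420 359 238 187 285 398 432 442 443 438]
193 341.75 [438 442 439 436 430 362 229 201 298 392 433 440 441 443]
194 341.64 [440 441 437 439 424 355 233 205 318 402 435 435 443 441]
195 341.53 [437 441 441 436 418 334 220 206 329 413 436 443 441 443]
196 341.46 [441 440 439 440 413 322 212 215 335 421 439 442 441 437]
197 341.42 [444 439 441 440 414 322 205 215 345 417 440 439 436 442]
198 341.36 [438 433 440 436 410 303 191 211 349 422 440 438 436 440]
199 341.29 [444 440 443 437 413 286 188 219 354 426 441 443 437 441]
200 341.24 [439 445 440 439 408 292 191 226 370 433 438 439 439 437]
201 341.22 [439 443 441 441 410 286 184 226 371 427 441 444 443 439]
202 341.2 [444 440 442 442 409 287 188 230 375 434 439 437 441 439]
203 341.16 [437 438 440 437 410 275 176 236 377 425 438 440 441 443]
204 341.27 [443 436 441 434 401 276 182 231 345 426 436 442 442 439]
205 341.46 [441 445 436 438 407 286 204 214 302 398 430 441 445 439]
206 341.58 [437 439 425 413 383 298 219 209 271 381 425 433 436 442]
207 340.71 [427 405 366 345 334 312 273 257 312 391 432 442 439 442]
208 338.11 [369 336 321 321 342 372 365 372 396 425 440 441 441 436]
209 335.39 [318 316 331 379 402 420 420 431 433 443 438 440 437 440]
210 333.72 [334 378 403 423 436 439 440 439 439 440 439 446 441 446]
[[341.701 206.006]
 [341.812 204.284]]
```

View pics/z3.png

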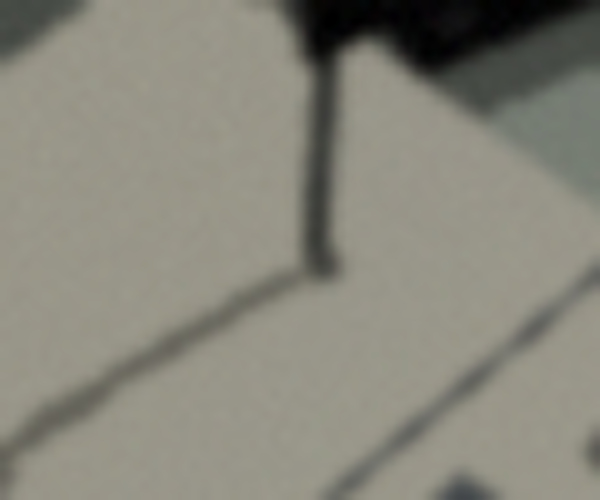

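>>> servo_tool(
  targets="1 0.0006 0.0013 0 0 0 0; 1 0.0006 0.0013 -0.002 0 0 0; 1 0.0006 0.0013 -0.004 0 0 0; 1 0.0006 0.0013 -0.005 0 0 0; 1 0.0006 0.0013 -0.006 0 0 0; 1 0.0006 0.0013 -0.006 0 0 0; 1 0.0006 0.0013 -0.006 0 0 0",
)

```text
time: 8.5
tcp_pos: [0.6188, 0.0182, 0.2056]
eef_rot: [[0.993, -0.118, -0.0], [-0.118, -0.993, -0.0], [-0.0, 0.0, -1.0]]
force: [0.1, -1.3, 0.0]
grip_width: 0.0158
```

```bash
python3 - <<'E'
from h import *
np.set_printoptions(precision=3,suppress=True)
b=snap('scene','s4.png');s=arm.get_state();print(s['time'],s['tcp_pos'],s['force'],s['grip_width'])
g=b.astype(float).sum(2)
for y in range(196,211):
    r=g[y,330:354]; w=np.clip(np.r_[r[:3],r[-3:]].mean()-r-40,0,None)
    print(y,round((w*np.arange(330,354)).sum()/max(w.sum(),1),2),r.astype(int)[5:19])
f=lambda i:cv2.resize(i[:,:,::-1],None,fx=10,fy=10,interpolation=cv2.INTER_CUBIC)
cv2.imwrite('pics/z4.png',f(b[180:230,310:370]))
E
```

```text
8.55 [0.619 0.018 0.206] [-0.186 -0.036 -0.08 ] 0.0157064231757719
196 342.35 [443 445 436 436 441 408 302 193 216 349 423 438 442 440]
197 342.28 [442 439 441 439 436 416 299 188 223 364 431 444 440 441]
198 342.24 [438 444 442 441 435 407 292 181 227 368 430 445 441 444]
199 342.24 [443 437 444 438 442 408 294 187 229 372 432 442 443 440]
200 342.24 [439 437 439 443 438 409 291 192 230 369 436 444 437 442]
201 342.15 [440 447 439 444 442 405 277 182 245 376 432 440 439 443]
202 342.1 [438 439 439 443 442 397 269 183 251 379 433 443 445 443]
203 342.06 [443 438 438 440 435 402 262 182 261 386 437 438 440 436]
204 341.94 [443 446 438 443 433 375 243 181 258 385 434 444 436 444]
205 341.8 [440 440 442 439 416 335 220 172 257 379 432 444 440 446]
206 341.64 [441 439 433 423 383 297 201 180 256 373 431 441 444 442]
207 340.96 [433 432 412 364 327 271 236 248 303 397 438 446 442 446]
208 339.38 [417 401 364 313 310 311 339 369 399 428 439 442 441 438]
209 337.0 [369 339 317 328 375 401 411 423 438 435 444 443 441 435]
210 335.36 [321 321 337 386 421 435 441 436 440 441 441 441 441 439]
```

View pics/z4.png

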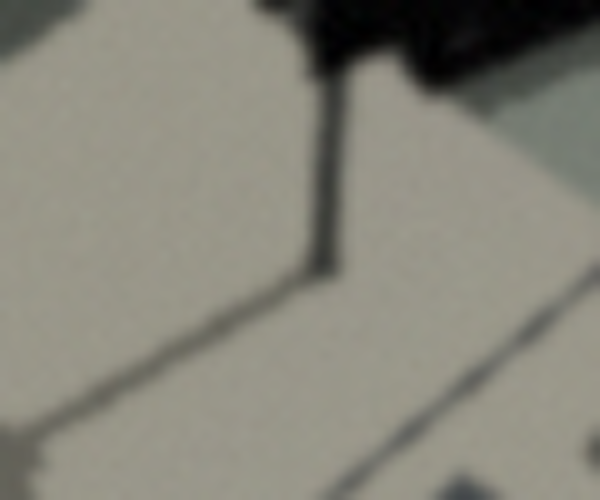

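>>> servo_tool(
  targets="1 -0.0003 -0.0004 -0.001 0 0 0; 1 -0.0003 -0.0004 -0.002 0 0 0; 1 -0.0003 -0.0004 -0.003 0 0 0; 1 -0.0003 -0.0004 -0.004 0 0 0; 1 -0.0003 -0.0004 -0.004 0 0 0",
)

```text
time: 9.05
tcp_pos: [0.6184, 0.0179, 0.2014]
eef_rot: [[0.993, -0.118, -0.0], [-0.118, -0.993, 0.0], [-0.0, 0.0, -1.0]]
force: [0.3, -1.2, -0.4]
grip_width: 0.0156
```

>>> servo_tool(
  targets="1 0 0 -0.001 0 0 0; 1 0 0 -0.002 0 0 0; 1 0 0 -0.003 0 0 0; 1 0 0 -0.004 0 0 0; 1 0 0 -0.004 0 0 0",
)

```text
time: 9.55
tcp_pos: [0.6184, 0.0178, 0.1974]
eef_rot: [[0.993, -0.118, -0.0], [-0.118, -0.993, -0.0], [-0.0, 0.0, -1.0]]
force: [-0.2, -0.4, 0.0]
grip_width: 0.0159
```

```bash
python3 - <<'E'
from h import *
np.set_printoptions(precision=3,suppress=True)
b=snap('scene','s5.png');s=arm.get_state();print(s['time'],s['tcp_pos'],s['force'],s['grip_width'])
g=b.astype(float).sum(2)
for y in range(196,211):
    r=g[y,330:354]; w=np.clip(np.r_[r[:3],r[-3:]].mean()-r-40,0,None)
    print(y,round((w*np.arange(330,354)).sum()/max(w.sum(),1),2),r.astype(int)[5:19])
f=lambda i:cv2.resize(i[:,:,::-1],None,fx=10,fy=10,interpolation=cv2.INTER_CUBIC)
cv2.imwrite('pics/z5.png',f(b[180:230,310:370]))
E
```

```text
9.6 [0.618 0.018 0.197] [-0.624 -0.39  -0.084] 0.015874014419196263
196 342.16 [444 446 447 446 439 402 273 181 227 381 437 442 441 446]
197 342.12 [438 446 438 445 442 403 274 180 252 381 433 444 450 439]
198 342.08 [445 443 446 445 439 406 268 187 254 389 435 445 443 442]
199 342.04 [448 444 446 440 439 397 263 181 263 387 438 449 441 445]
200 341.93 [444 442 439 439 432 381 251 185 268 393 440 442 446 440]
201 341.79 [446 436 441 444 432 364 234 189 286 396 440 442 444 443]
202 341.73 [439 443 441 447 427 362 238 198 298 402 439 440 444 440]
203 341.71 [441 442 443 442 431 363 235 204 306 400 436 442 441 447]
204 341.64 [445 444 443 440 423 343 227 197 302 404 439 444 441 445]
205 341.62 [441 444 441 438 409 311 197 183 284 393 430 448 444 441]
206 341.55 [442 448 439 425 383 277 183 174 263 377 430 446 438 448]
207 341.0 [443 433 415 371 322 258 214 231 301 395 436 443 446 445]
208 339.48 [422 401 360 321 316 315 332 362 397 421 445 445 441 442]
209 337.05 [362 341 313 326 377 394 411 423 439 439 441 443 446 444]
210 335.32 [322 320 339 388 424 440 444 446 439 448 446 448 446 438]
```

View pics/z5.png

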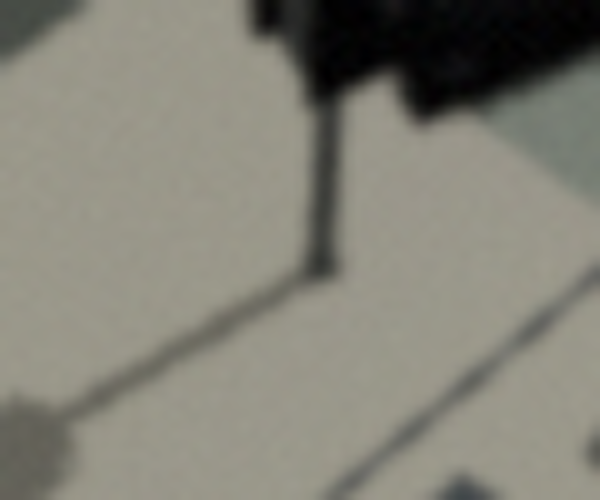

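>>> servo_tool(
  targets="1 0 0 -0.002 0 0 0; 1 0 0 -0.005 0 0 0; 1 0 0 -0.008 0 0 0; 1 0 0 -0.011 0 0 0; 1 0 0 -0.014 0 0 0; 1 0 0 -0.015 0 0 0; 1 0 0 -0.016 0 0 0; 1 0 0 -0.016 0 0 0",
)

```text
time: 10.4
tcp_pos: [0.6184, 0.0178, 0.1815]
eef_rot: [[0.993, -0.118, -0.0], [-0.118, -0.993, 0.0], [-0.0, -0.0, -1.0]]
force: [-0.5, 0.1, -0.2]
grip_width: 0.016
```

>>> servo_tool(
  targets="1 0 0 -0.001 0 0 0; 1 0 0 -0.002 0 0 0; 1 0 0 -0.003 0 0 0; 1 0 0 -0.004 0 0 0; 1 0 0 -0.004 0 0 0",
)

```text
time: 10.9
tcp_pos: [0.6186, 0.0178, 0.1781]
eef_rot: [[0.993, -0.118, 0.0], [-0.118, -0.993, -0.0], [0.0, -0.0, -1.0]]
force: [-1.2, -1.2, 0.7]
grip_width: 0.016
```

>>> servo_tool(
  targets="1 0 0 -0.001 0 0 0; 1 0 0 -0.002 0 0 0; 1 0 0 -0.002 0 0 0; 1 0 0 -0.002 0 0 0",
)

```text
time: 11.3
tcp_pos: [0.6188, 0.0179, 0.177]
eef_rot: [[0.993, -0.118, 0.001], [-0.118, -0.993, 0.0], [0.001, -0.0, -1.0]]
force: [-1.9, -0.4, 4.7]
grip_width: 0.0156
```

```bash
python3 - <<'E'
from h import *
np.set_printoptions(precision=4,suppress=True)
for _ in range(3): arm.snapshot('scene'); s=arm.get_state();print(s['time'],s['tcp_pos'],s['force'],s['moment'])
E
```

```text
11.35 [0.6188 0.0179 0.177 ] [-2.5917  0.5969  5.0154] [0.0492 0.408  0.0016]
11.4 [0.6188 0.0179 0.177 ] [-2.1802 -0.1     5.7192] [ 0.012   0.3832 -0.0311]
11.45 [0.6188 0.0179 0.177 ] [-1.8474  0.0386  4.8653] [ 0.0185  0.4616 -0.0008]
```

>>> servo_tool(
  targets="1 0 0 -0.001 0 0 0; 1 0 0 -0.002 0 0 0; 1 0 0 -0.003 0 0 0; 1 0 0 -0.003 0 0 0",
)

```text
time: 11.85
tcp_pos: [0.6191, 0.0179, 0.1745]
eef_rot: [[0.993, -0.118, 0.002], [-0.118, -0.993, 0.0], [0.002, -0.0, -1.0]]
force: [-1.9, -0.6, 7.3]
grip_width: 0.0158
```

>>> servo_tool(
  targets="1 0 0 -0.001 0 0 0; 1 0 0 -0.002 0 0 0; 1 0 0 -0.002 0 0 0; 1 0 0 -0.002 0 0 0",
)

```text
time: 12.25
tcp_pos: [0.6191, 0.0179, 0.1727]
eef_rot: [[0.993, -0.118, 0.002], [-0.118, -0.993, 0.0], [0.002, -0.0, -1.0]]
force: [-2.8, -0.3, 7.7]
grip_width: 0.0155
```

```bash
python3 - <<'E'
from h import *
np.set_printoptions(precision=4,suppress=True)
for _ in range(2): b=arm.snapshot('scene'); s=arm.get_state();print(s['time'],s['tcp_pos'],s['force'])
f=lambda i:cv2.resize(i[:,:,::-1],None,fx=6,fy=6,interpolation=cv2.INTER_CUBIC)
cv2.imwrite('pics/z6.png',f(b[150:240,250:350]))
E
```

```text
12.3 [0.6191 0.0179 0.1727] [-1.318   0.2715  6.5668]
12.35 [0.6191 0.0179 0.1726] [-2.7193 -0.319   6.7686]
```

View pics/z6.png

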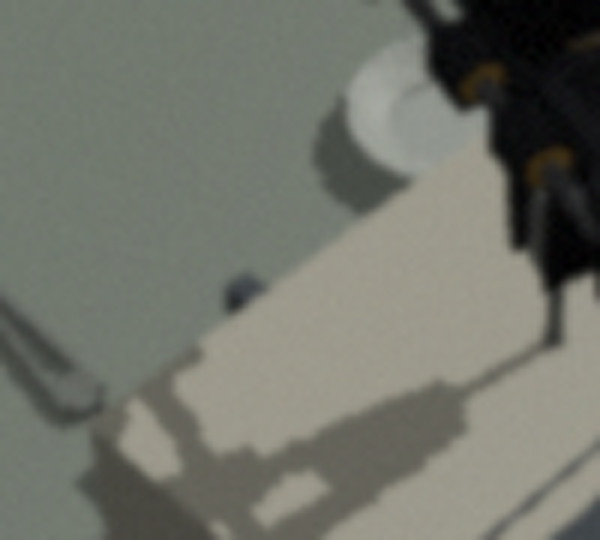

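>>> servo_tool(
  targets="1 0 0 -0.001 0 0 0; 1 0 0 -0.0015 0 0 0; 1 0 0 -0.0015 0 0 0; 1 0 0 -0.0015 0 0 0",
)

```text
time: 12.75
tcp_pos: [0.6191, 0.0179, 0.1712]
eef_rot: [[0.993, -0.118, 0.002], [-0.118, -0.993, 0.0], [0.002, -0.0, -1.0]]
force: [-2.5, 0.2, 7.7]
grip_width: 0.016
```

```bash
python3 - <<'E'
from h import *
np.set_printoptions(precision=4,suppress=True)
for _ in range(2): b=arm.snapshot('scene'); s=arm.get_state();print(s['time'],s['tcp_pos'],s['force'])
f=lambda i:cv2.resize(i[:,:,::-1],None,fx=6,fy=6,interpolation=cv2.INTER_CUBIC)
cv2.imwrite('pics/z7.png',f(b[150:240,250:350]))
E
```

```text
12.8 [0.6191 0.0179 0.1712] [-2.653   0.4621  8.1362]
12.85 [0.6191 0.0179 0.1712] [-1.9447 -0.9349  8.4372]
```

View pics/z7.png

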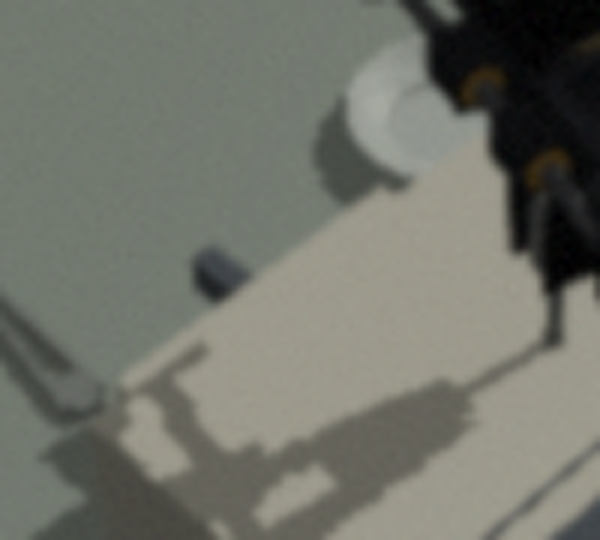

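>>> servo_tool(
  targets="1 0 0 0.005 0 0 0; 1 0 0 0.015 0 0 0; 1 0 0 0.03 0 0 0; 1 0 0 0.05 0 0 0; 1 0 0 0.07 0 0 0; 1 0 0 0.0865 0 0 0; 1 0 0 0.0865 0 0 0; 1 -0.01 0.04 0.0865 0 0 0; 1 -0.025 0.09 0.0865 0 0 0; 1 -0.04 0.14 0.0865 0 0 0; 1 -0.055 0.19 0.0865 0 0 0; 1 -0.07 0.24 0.0865 0 0 0; 1 -0.085 0.28 0.0865 0 0 0; 1 -0.0978 0.3144 0.0865 0 0 0; 1 -0.0978 0.3144 0.0865 0 0 0; 1 -0.0978 0.3144 0.0865 0 0 0; 1 -0.0978 0.3144 0.0665 0 0 0; 1 -0.0978 0.3144 0.0465 0 0 0; 1 -0.0978 0.3144 0.0385 0 0 0; 1 -0.0978 0.3144 0.0385 0 0 0",
)

```text
time: 14.85
tcp_pos: [0.5203, 0.3306, 0.2055]
eef_rot: [[0.993, -0.119, -0.003], [-0.119, -0.993, -0.002], [-0.003, 0.002, -1.0]]
force: [0.2, 0.5, -0.9]
grip_width: 0.0159
```

```bash
python3 - <<'E'
from h import *
np.set_printoptions(precision=4,suppress=True)
a=snap('top','t8.png');b=snap('scene','s8.png'); s=arm.get_state();print(s['time'],s['tcp_pos'],s['force'],s['grip_width'])
f=lambda i:cv2.resize(i[:,:,::-1],None,fx=8,fy=8,interpolation=cv2.INTER_CUBIC)
cv2.imwrite('pics/z8.png',f(b[80:150,380:460]))
E
```

```text
14.95 [0.5213 0.3316 0.2082] [ 0.8919 -0.4209 -0.6868] 0.015636173248373145
```

View pics/z8.png

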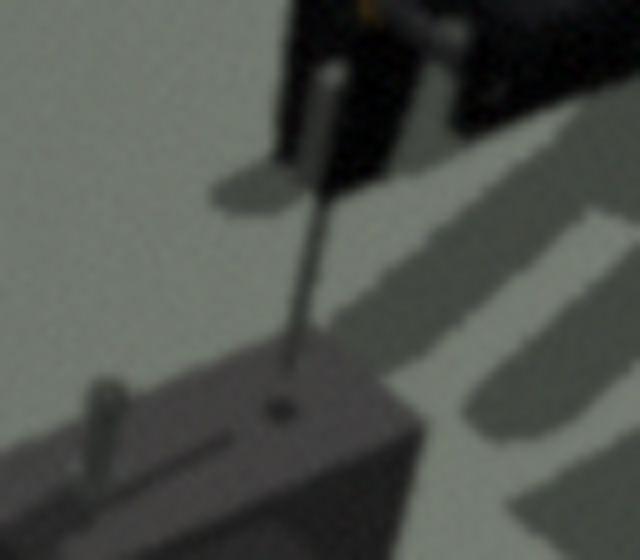

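View pics/t8.png

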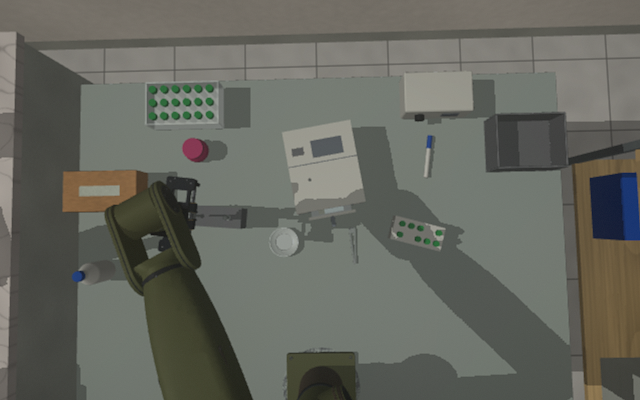

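>>> servo_tool(
  targets="1 0 0 -0.005 0 0 0; 1 0 0 -0.01 0 0 0; 1 0 0 -0.015 0 0 0; 1 0 0 -0.02 0 0 0; 1 0 0 -0.025 0 0 0; 1 0 0 -0.03 0 0 0; 1 0 0 -0.03 0 0 0",
)

```text
time: 15.65
tcp_pos: [0.5201, 0.332, 0.1764]
eef_rot: [[0.993, -0.118, -0.002], [-0.118, -0.993, -0.001], [-0.002, 0.001, -1.0]]
force: [-0.0, 0.9, -1.1]
grip_width: 0.0157
```

>>> servo_tool(
  targets="1 0 0 -0.01 0 0 0; 1 0 0 -0.02 0 0 0; 1 0 0 -0.03 0 0 0; 1 0 0 -0.04 0 0 0; 1 0 0 -0.05 0 0 0; 1 0 0 -0.055 0 0 0; 1 0 0 -0.058 0 0 0; 1 0 0 -0.06 0 0 0; 1 0 0 -0.061 0 0 0; 1 0 0 -0.061 0 0 0",
)

```text
time: 16.65
tcp_pos: [0.5209, 0.3323, 0.117]
eef_rot: [[0.993, -0.118, 0.001], [-0.118, -0.993, 0.0], [0.0, -0.0, -1.0]]
force: [-0.6, -0.2, -0.8]
grip_width: 0.0158
```

>>> servo_tool(
  targets="0.5 0 0 -0.001 0 0 0; 0.3 0 0 -0.001 0 0 0; 0 0 0 -0.001 0 0 0; 0 0 0 -0.001 0 0 0; 0 0 0 -0.001 0 0 0; 0 0 0 -0.001 0 0 0; 0 0 0 0.02 0 0 0; 0 0 0 0.05 0 0 0; 0 0 0 0.09 0 0 0; 0 0 0 0.12 0 0 0; 0 0 0 0.12 0 0 0",
)

```text
time: 17.75
tcp_pos: [0.5232, 0.3336, 0.2433]
eef_rot: [[0.993, -0.118, 0.01], [-0.118, -0.993, 0.005], [0.009, -0.006, -1.0]]
force: [0.2, -0.1, 0.5]
grip_width: 0.0477
```

```bash
python3 - <<'E'
from h import *
np.set_printoptions(precision=4,suppress=True)
b=snap('scene','s9.png'); s=arm.get_state();print(s['time'],s['tcp_pos'],s['force'],s['grip_width'])
f=lambda i:cv2.resize(i[:,:,::-1],None,fx=5,fy=5,interpolation=cv2.INTER_CUBIC)
cv2.imwrite('pics/z9.png',np.hstack([f(b[80:170,370:450]),f(b[150:240,260:340])]))
r=arm.tip_of('scene','tab')[0]; print(r,onz('scene',r['centre'],.058))
# predicted tab at .02
c,sn=np.cos(.16),np.sin(.16)
F=np.array([.5363,-.0408]);
for d in(.019,.039): 
  P=F-d*np.array([c,sn]); print(P,proj('scene',[[*P,.058]]))
E
```

```text
17.8 [0.522  0.333  0.2401] [ 0.2913 -0.0761 -1.3982] 0.047527315558388974
{'centre': [285.7, 195.6], 'score': 0.56} [ 0.4917 -0.0467  0.058 ]
[ 0.5175 -0.0438] [[292.7803 201.9592]]
[ 0.4978 -0.047 ] [[287.0029 197.2674]]
```

View pics/z9.png

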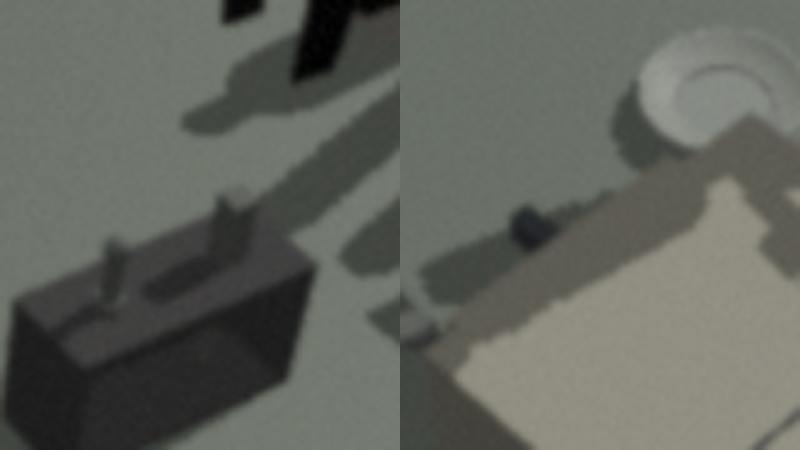

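>>> servo_tool(
  targets="0 -0.003 -0.04 0 0 0 -0.14; 0 -0.006 -0.085 0 0 0 -0.28; 0 -0.01 -0.13 0 0 0 -0.42; 0 -0.013 -0.175 0 0 0 -0.56; 0 -0.016 -0.22 0 0 0 -0.7; 0 -0.019 -0.265 0 0 0 -0.84; 0 -0.022 -0.31 0 0 0 -0.98; 0 -0.024 -0.35 0 0 0 -1.12; 0 -0.0258 -0.3797 0 0 0 -1.25; 0 -0.0258 -0.3797 -0.03 0 0 -1.29; 0 -0.0258 -0.3797 -0.07 0 0 -1.29; 0 -0.0258 -0.3797 -0.11 0 0 -1.29; 0 -0.0258 -0.3797 -0.12 0 0 -1.29; 0 -0.0258 -0.3797 -0.12 0 0 -1.29; 0 -0.0258 -0.3797 -0.12 0 0 -1.29",
)

```text
time: 19.35
tcp_pos: [0.4956, -0.0475, 0.1177]
eef_rot: [[0.162, -0.987, 0.001], [-0.987, -0.162, -0.0], [0.0, -0.001, -1.0]]
force: [-0.1, -0.2, 0.4]
grip_width: 0.0471
```

```bash
python3 - <<'E'
from h import *
np.set_printoptions(precision=4,suppress=True)
a=snap('top','t10.png');b=snap('scene','s10.png'); s=arm.get_state();print(s['time'],s['tcp_pos'],s['force'],s['grip_width'])
f=lambda i:cv2.resize(i[:,:,::-1],None,fx=5,fy=5,interpolation=cv2.INTER_CUBIC)
cv2.imwrite('pics/z10.png',np.hstack([f(a[180:270,290:370]),f(b[150:240,250:330])]))
E
```

```text
19.45 [ 0.4965 -0.0477  0.119 ] [ 0.4301  0.2465 -0.1241] 0.04728414935700382
```

View pics/z10.png

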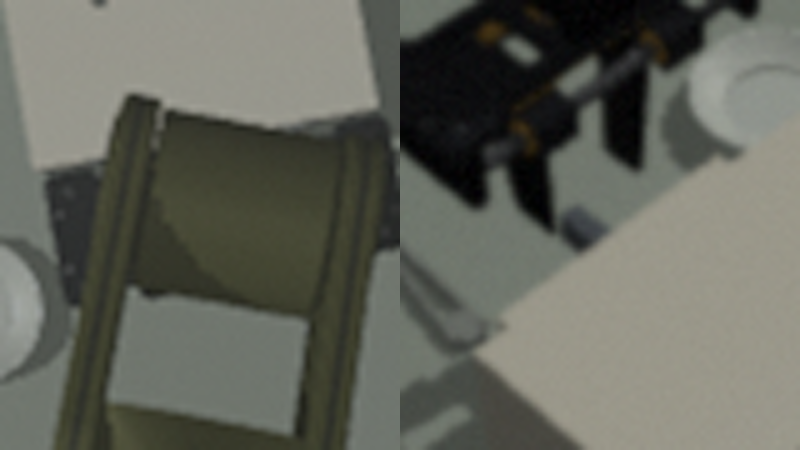

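>>> servo_tool(
  targets="0 0 0 -0.015 0 0 0; 0 0 0 -0.03 0 0 0; 0 0 0 -0.04 0 0 0; 0 0 0 -0.049 0 0 0; 0 0 0 -0.049 0 0 0; 0 0 0 -0.049 0 0 0",
)

```text
time: 20.05
tcp_pos: [0.4947, -0.0474, 0.0673]
eef_rot: [[0.162, -0.987, -0.001], [-0.987, -0.162, 0.0], [-0.0, 0.001, -1.0]]
force: [0.2, -0.3, 0.7]
grip_width: 0.0474
```

```bash
python3 - <<'E'
from h import *
np.set_printoptions(precision=4,suppress=True)
b=snap('scene','s11.png'); s=arm.get_state();print(s['time'],s['tcp_pos'],s['force'],s['grip_width'])
f=lambda i:cv2.resize(i[:,:,::-1],None,fx=6,fy=6,interpolation=cv2.INTER_CUBIC)
cv2.imwrite('pics/z11.png',f(b[150:240,240:330]))
E
```

```text
20.1 [ 0.4951 -0.0475  0.0678] [ 0.3812 -1.0281 -0.0588] 0.04738747720763427
```

View pics/z11.png

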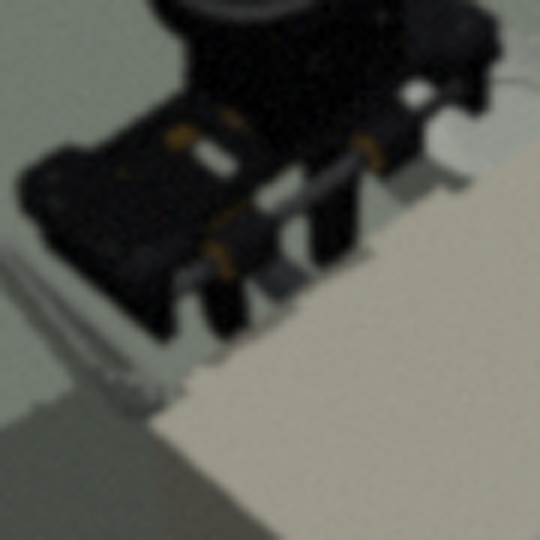

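The tab sits between the fingers, so I close on it.

>>> servo_tool(
  targets="1 0 0 0 0 0 0; 1 0 0 0 0 0 0; 1 0 0 0 0 0 0; 1 0 0 0 0 0 0; 1 0 0 0 0 0 0; 1 0 0 0 0 0 0; 1 0 0 0 0 0 0; 1 0 0 0 0 0 0; 1 0 0 0 0 0 0",
)

```text
time: 21.0
tcp_pos: [0.4947, -0.0461, 0.0678]
eef_rot: [[0.161, -0.987, -0.001], [-0.987, -0.161, 0.003], [-0.003, 0.0, -1.0]]
force: [-0.5, 5.2, 1.9]
grip_width: 0.0118
```

>>> servo_tool(
  targets="1 -0.004 0.0008 0 0 0 0; 1 -0.009 0 0 0 0 0; 1 -0.014 -0.001 0 0 0 0; 1 -0.019 -0.002 0 0 0 0; 1 -0.024 -0.0026 0 0 0 0; 1 -0.029 -0.0034 0 0 0 0; 1 -0.034 -0.0042 0 0 0 0; 1 -0.037 -0.0048 0 0 0 0; 1 -0.039 -0.0052 0 0 0 0; 1 -0.039 -0.0052 0 0 0 0; 1 -0.039 -0.0052 0 0 0 0",
)

```text
time: 22.1
tcp_pos: [0.4553, -0.0524, 0.0678]
eef_rot: [[0.162, -0.987, -0.001], [-0.987, -0.162, 0.001], [-0.001, 0.001, -1.0]]
force: [-1.8, 5.7, 3.6]
grip_width: 0.0121
```

>>> servo_tool(
  targets="1 -0.001 0.0008 0 0 0 0; 1 -0.002 0.0006 0 0 0 0; 1 -0.003 0.0005 0 0 0 0; 1 -0.003 0.0005 0 0 0 0; 1 -0.003 0.0005 0 0 0 0",
)

```text
time: 22.6
tcp_pos: [0.455, -0.0524, 0.0678]
eef_rot: [[0.162, -0.987, 0.007], [-0.987, -0.162, -0.001], [0.002, -0.006, -1.0]]
force: [10.7, 3.6, -6.8]
grip_width: 0.0118
```

>>> servo_tool(
  targets="1 0.002 0 0 0 0 0; 0.5 0.002 0 0 0 0 0; 0.3 0.002 0 0 0 0 0; 0.2 0.002 0 0 0 0 0; 0.2 0.002 0 0 0 0 0; 0.2 0.002 0 0 0 0 0; 0.2 0.002 0 0 0 0 0; 0.2 0.002 0 0.03 0 0 0; 0.2 0.002 0 0.07 0 0 0; 0.2 0.002 0 0.12 0 0 0; 0.2 0.002 0 0.17 0 0 0; 0.2 -0.04 -0.03 0.2 0 0 0; 0.2 -0.08 -0.08 0.2 0 0 0; 0.2 -0.1 -0.12 0.2 0 0 0; 0.2 -0.1 -0.17 0.2 0 0 0; 0.2 -0.1 -0.22 0.2 0 0 0; 0.2 -0.1 -0.22 0.2 0 0 0; 0.2 -0.1 -0.22 0.2 0 0 0",
)

```text
time: 24.4
tcp_pos: [0.3524, -0.2735, 0.2673]
eef_rot: [[0.159, -0.987, -0.001], [-0.987, -0.159, 0.001], [-0.001, 0.001, -1.0]]
force: [-0.2, -0.1, 0.3]
grip_width: 0.038
```

```bash
python3 - <<'E'
from h import *
np.set_printoptions(precision=4,suppress=True)
a=snap('top','t12.png');b=snap('scene','s12.png'); s=arm.get_state();print(s['time'],s['tcp_pos'],s['force'],s['grip_width'])
r=arm.tip_of('scene','tab'); print(r, [onz('scene',q['centre'],.058) for q in r])
r=arm.tip_of('top','tab'); print(r, [onz('top',q['centre'],.058) for q in r])
f=lambda i:cv2.resize(i[:,:,::-1],None,fx=3,fy=3,interpolation=cv2.INTER_CUBIC)
cv2.imwrite('pics/z12.png',np.vstack([f(a[120:215+50,170:400]),f(b[100:145+110,230:460])])[::1])
E
```

```text
24.5 [ 0.3529 -0.2714  0.2673] [-0.0416  1.3395 -0.0293] 0.038238838870528126
[{'centre': [274.3, 189.0], 'score': 0.82}] [array([ 0.4586, -0.0577,  0.058 ])]
[{'centre': [333.5, 237.1], 'score': 0.89}] [array([ 0.4494, -0.0463,  0.058 ])]
```

```bash
python3 -c "
import cv2;i=cv2.imread('pics/z12.png');cv2.imwrite('pics/z12b.png',cv2.resize(i,None,fx=.65,fy=.65,interpolation=cv2.INTER_AREA))"
```

```text
(no output)
```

View pics/z12b.png

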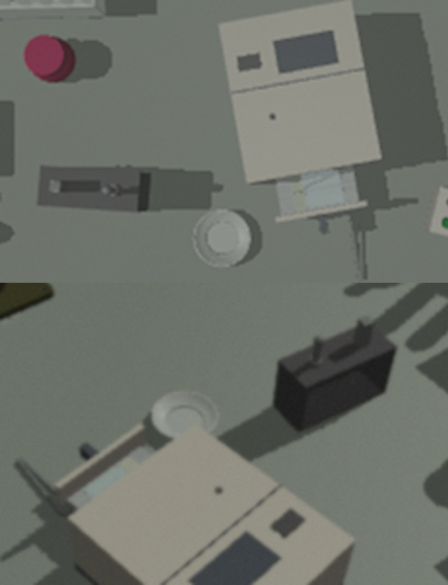

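```bash
python3 -c "
from station import arm
print(arm.close_job())"
```

```text
the job is handed in; nothing more can be done
None
```

I took the pin from the stand's +y socket, tripped the latch through the hole, and put the pin back in the same socket. I then drew the tray out to its stop by the tab and handed the job in at about 24.5 s. No verdict was reported.

- **Latch:** The pad was first felt about 28 mm below the mouth, and the latch let go about 6–7 mm lower. The highest force I read was about 8.4 N down, with 2–3 N sideways from light rubbing in the hole. Both are well under the 25 N limit.
- **Tray:** I pulled about 40 mm until it met the stop, which read about 11 N. From the last pictures the tab is about 60 mm from its shut position.
- **Pin:** After release the scene camera showed it upright, with its head down on the stand as at the start.
- **Bystanders:** The dish shows at the same pixels as at the start, and the tweezers, jar and probe look unmoved by eye. I did not measure the rack or the marker at the end.
- **Robot:** The gripper was clear of everything when I handed in.

**Disagreements:** The two cameras put the tab about 9 mm apart in x and 11 mm apart in y after the pull. I relied on the stop force and the arm's measured travel instead.

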